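# Load the last tube and take the carrier out of its dock

### The job

The white tube carrier in its loading dock has one empty place: take the glass tube that stands in the bench rack and lower it gently, without dropping or ramming it, to the bottom of that place and let go. Then squeeze the carrier's two black side catches together with the fingers so that they come free of the dock, lift the full carrier straight up, level, until its underside is about 3 cm or more above the top of the whole dock, and finish while holding it there still by the squeezed catches. Keep the other three tubes in their places and leave the tape roll, the beaker and the pen alone.

Things in the scene. Friction and masses are not known exactly. Their poses are not given: they have to be found in the camera images.
- dock: Loading dock fixed to the bench: grey base plate 104 x 196 x 8 mm, a 26 mm high black rim round the carrier's foot and, at the middle of each long side, a 34 mm wide steel keeper 72 mm high whose top lip reaches inward over a catch's barb. Origin: centre of its underside on the bench; x across its narrow side, y along its length, z up.
- carrier: White tube carrier, foot 40 (x) x 150 (y) mm, 0.2 to 0.45 kg, locked in the dock by its catches (pulling alone does not free it), 1.5 mm side play. Origin: centre of its underside, 8 mm above the bench when seated; axes as the dock's. Four places on its y axis at -58, -34, +34 (full) and +58 mm (empty); deck top 70 mm, full tubes' tops 111 mm, middle post (14 x 34 mm) 108 mm above the origin.
- empty_well (a point): Floor centre of the carrier's empty place (carrier x 0, y +58, z +8 mm): an 18 mm round hole in the upper deck (deck z 62 to 70 mm), over a 20 mm wide, 6 mm deep pocket in the foot. A tube standing in it has its origin here, within the hole's play.
- catch_near_pad (a point): Centre of the outer face of the finger pad on the carrier's -x catch: black, ribbed, 24 mm wide (carrier y), 30 mm high, centre 97 mm and top 112 mm above the carrier's origin. Pad faces are 58 mm apart at rest (62 at their tops), 37 mm fully squeezed, then upright. Squeeze along carrier x, a finger on each pad.
- catch_far_pad (a point): The same on the carrier's +x side.
- catch_near (a joint): Angle of the -x catch about its hinge at the carrier's foot, rad: 0 at rest (barb under the keeper's lip), 0.135 fully squeezed inward against a stop; the barb is free from about 0.1. Sprung outward: about 2 N at the pad to start, 5 N fully squeezed. Squeezed, the pads carry the carrier.
- catch_far (a joint): The same for the +x catch.
- bench_rack: Clear-grey 50-hole tube rack, 109 x 235 x 52 mm, loose, 0.35 kg, holding one glass tube near its middle. Origin: centre of its underside; y along its length.
- sample_tube: The glass tube to load: 14 mm diameter, 103 mm long, open top, round bottom, 18 g, standing upright in the rack, its bottom 24 mm above the bench and its top at 127 mm; the rack's top is at 52 mm. Origin: bottom centre; z along the tube, up.
- loaded_tube_1: Glass tube of the same kind in the carrier's place y = -58 mm. Origin: bottom centre.
- loaded_tube_2: The same in place y = -34 mm.
- loaded_tube_3: The same in place y = +34 mm, next to the empty place.
- tape_roll: Bystander: roll of green tape lying flat, 70 x 68 x 19 mm. Origin: centre of its underside.
- beaker: Bystander: small glass beaker, 49 mm wide, 58 mm high. Origin: centre of its underside.
- pen: Bystander: marker pen lying on the bench in front, 14 x 137 x 14 mm. Origin: centre of its underside.

How it is judged:
On the way, in this order (a step that is already met when the one before it is completed fails the run):
1. the sample tube, still in the fingers, is lowered into the empty place to within 15 mm of its floor (horizontal distance between sample_tube and empty_well below 0.006 m and z of sample_tube in the frame of carrier between 0.004 and 0.023 m and angle between sample_tube's own z axis and vertical below 0.2 rad and contact force between the fingers and sample_tube above 0.5 N), for 0.05 s.
2. the tube stands released on the floor of the place, the carrier still seated in the dock (horizontal distance between sample_tube and empty_well below 0.006 m and z of sample_tube in the frame of carrier between 0.004 and 0.012 m and angle between sample_tube's own z axis and vertical below 0.2 rad and contact force between the fingers and sample_tube below 0.05 N and linear speed of sample_tube below 0.03 m/s and z of carrier in the frame of dock below 0.013 m), for 0.2 s.
3. both catches are squeezed with the fingers while the carrier is still seated (value of joint each of catch_near, catch_far above 0.1 rad and z of carrier in the frame of dock below 0.013 m and contact force between the fingers and carrier above 2 N), for 0.1 s.
At the end, for the whole second after the job is handed in: Carrier held still by both squeezed catches (each over 0.1 rad), underside at least 20 mm above the keepers' tops, level within 0.15 rad, touching neither dock nor rack; sample tube in the formerly empty place (within 6 mm, bottom within 7 mm of its floor), the other three in theirs (value of joint each of catch_near, catch_far above 0.1 rad and contact force between the fingers and carrier above 3 N and z of carrier in the frame of dock above 0.092 m and angle between carrier's own z axis and vertical below 0.15 rad and linear speed of carrier below 0.03 m/s and contact force between carrier and dock below 0.05 N and contact force between carrier and bench_rack below 0.05 N and horizontal distance between sample_tube and empty_well below 0.006 m and z of sample_tube in the frame of carrier between 0.004 and 0.015 m and angle between sample_tube's own z axis and vertical below 0.2 rad and z of each of loaded_tube_1, loaded_tube_2, loaded_tube_3 in the frame of carrier below 0.015 m and horizontal distance between each of loaded_tube_1, loaded_tube_2, loaded_tube_3 and carrier below 0.072 m); the arm keeps its last pose, push and grip.
It fails at once if the sample tube is rammed or dropped against the carrier (more than 25 N) (contact force between sample_tube and carrier above 25 N).
It fails at once if a bystander is moved by more than 30 mm (distance of any of tape_roll, beaker, pen from where it was at the start of the episode above 0.03 m).
It also fails if it takes over 48 s, if anything falls off the work surface, if the arm or the gripper's body presses on something with over 40 N, if the wrist force passes 120 N, or if a joint passes its speed limit or range.

### The arm

A 7-joint arm with a two-finger parallel gripper is mounted at the origin on a cart in front of the work surface, level with it; the furniture and walls round the work are solid. World frame = base frame: x ahead of the robot, y to its left, z up, the work surface at z = 0. Lengths are in m, angles in rad, forces in N, time in s.
With the tool pointing down it reaches from about 0.35 to 0.9 m from the base axis. Payload 7.2 kg.
Tool frame: the origin (TCP) lies midway between the tips of the shut fingers; the grasp point (between the pads) lies 19 mm behind it; z points along the fingers, y is the line along which they close (so a half turn about z gives the same grasp; the last joint's range is limited). The gripper opens to 85 mm and grips with 20 to 120 N. Pads are 22 mm wide; open, the fingers measure 114 mm over their backs; the gripper's body (76 mm by 85 mm) begins 54 mm behind the grasp point. The pads swing forward as they close: fully open they stand 13 mm farther back than shut.
Start: joints at [-1.387, 0.411, -0.013, 1.596, 0.006, 1.134, -0.082], TCP at [0.156, 0.605, 0.231] pointing down, gripper open.
Joint ranges: [-2.95, 2.95], [-0.29, 1.99], [-1.47, 1.44], [0.14, 2.54], [-1.03, 4.17], [0.13, 1.85], [-2.86, 2.86]. Speed limits (rad/s): [2.39, 2.39, 3.01, 3.01, 3.14, 3.14, 3.14].

### API

Orientations are given as a unit quaternion [w, x, y, z].
In Python, from rig import read_state, viewer, workorder gives the robot as it stands.
- The arm moves only by the shell command python3 -m handwheel 'ROWS' [OPENING] [FORCE]. ROWS is JSON, a list of rows, each a list of 4 numbers: the shift along the tool's x, y, z in m, then the turn about the tool's z in rad. A call has 1 to 20 rows; each row shifts and turns the commanded pose from where the row before left it, along the tool's axes as they then stand; what a row does not reach is not made up. A row lasts 1/10 s, in which the tool goes at most 50 mm and 8.59 degrees, less where a joint would pass 70% of its speed; a pose out of reach is approached as far as the arm can. A call is refused whole if a number of a shift passes 0.05 or a number of a turn 0.15, either way. A call with a gripper value outside its range is refused whole. OPENING is the closure, from 0 (fully open) to 1 (shut), set as the call begins (- or left out, the last holds). The fingers move at their own pace and stop on an object; FORCE is the grip in N (left out, the last holds). Time passes only in rows, so rows that do not move let the fingers close. It gives the time, the measured TCP pose, the force, the opening and the grip force at its end, in the units of the state.
- read_state(): the state, without advancing time (a new reading comes with each control period).
- viewer.camera(name): name is "scene" or "top"; returns the picture (384x512x3 uint8, red, green, blue); there is no depth.
- viewer.camera_model(name): a dict with "K" (3x3 intrinsics, pixels), "rvec" (rotation vector, rad) and "tvec" (3), from world to camera coordinates, as OpenCV has them. Camera axes: x right, y down, z forward; pixel columns grow to the right and rows downward; lengths in m; the calibration is good to about 2 mm. A picture is of the moment at which its call begins. camera_model takes no time and is no camera call.
- workorder.close_job(): hands the job in; it is judged then, once.
The state is a dict: "clock": time; "q": joint angles; "qvel": joint speeds; "tau": joint torques, N m; "eef_pos": TCP position; "tool_rot": TCP orientation; "ft_force": force on the tool from outside, world axes, zero at the start; "torque": the same for the moment, N m; "gripper_width": finger opening in m; "grasp_force": force on a finger pad.
Only numpy, scipy, OpenCV 4.12 (cv2) and the standard library are available. Lean on these libraries where they do the work, as an engineer would, in place of code of your own. Each camera call takes 0.05 s, during which the arm holds its last target. There are 200 camera calls.

## Working session

There is one attempt and no reset: what is moved stays moved. The work goes in short steps, Python scripts to look and compute and a shell command to move; the robot and the scene stay as the last step left them, time stands still between calls to the robot, and variables do not carry over. Pictures are saved under pics/ and viewed, at most 10 in all, crops included, and the job is handed in when it is done.

```bash
ls; mkdir -p pics
python3 - <<'E'
from rig import read_state, viewer
import cv2, numpy as np
s=read_state(); print(s['clock'],s['eef_pos'],s['tool_rot'],s['gripper_width'])
for n in("scene","top"):
    im=viewer.camera(n); cv2.imwrite(f'pics/{n}0.png',im[:,:,::-1])
    m=viewer.camera_model(n); R=cv2.Rodrigues(np.array(m['rvec']))[0]; print(n,np.array(m['K']).round(1).tolist(),(-R.T@np.array(m['tvec']).ravel()).round(3),R.round(2).tolist())
E
```

```text
pics
0.0 [0.1556219  0.60478449 0.23042587] [-4.46648579e-05  1.25551842e-01  9.92086707e-01 -8.36551412e-04] 0.08546205460739895
scene [[396.7, 0.0, 256.4], [0.0, 396.7, 190.9], [0.0, 0.0, 1.0]] [0.159 0.761 0.579] [[-0.85, -0.53, 0.02], [-0.31, 0.46, -0.83], [0.43, -0.71, -0.55]]
top [[494.2, 0.0, 259.9], [0.0, 494.2, 191.9], [0.0, 0.0, 1.0]] [0.382 0.108 1.431] [[-0.02, -1.0, -0.01], [-0.99, 0.02, -0.1], [0.1, 0.01, -0.99]]
```

View pics/scene0.png

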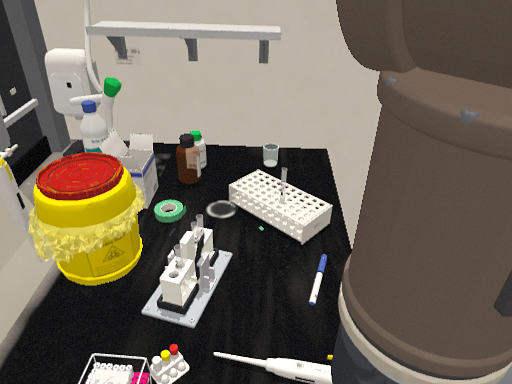

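View pics/top0.png

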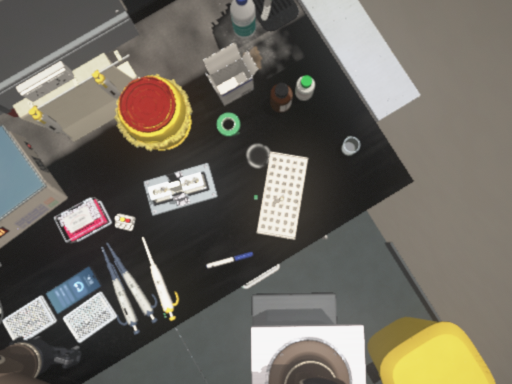

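The scene view shows the dock at about (190,285), the rack at (280,205) with its tube at (284,183), and the pen at (318,280). In the top view the dock is at (180,189), the rack at (283,195) and its tube near (278,200). I'll enlarge both.

Run:
```python
import cv2, numpy as np
a=cv2.imread('pics/scene0.png'); b=cv2.imread('pics/top0.png')
c1=cv2.resize(a[205:330,140:240],None,fx=4.8,fy=4.8,interpolation=cv2.INTER_CUBIC) 
c3=cv2.resize(a[160:245,225:335],None,fx=2.9,fy=2.9,interpolation=cv2.INTER_CUBIC)
o=np.zeros((600,800,3),np.uint8); o[:c1.shape[0],:c1.shape[1]]=c1; o[:c3.shape[0],481:481+c3.shape[1]]=c3[:,:319]; cv2.imwrite('pics/c1.png',o)
c2=cv2.resize(b[155:220,140:220],None,fx=6,fy=6,interpolation=cv2.INTER_CUBIC)
c4=cv2.resize(b[145:245,250:315],None,fx=4.5,fy=4.5,interpolation=cv2.INTER_CUBIC)
o=np.zeros((460,800,3),np.uint8); o[:c2.shape[0],:480]=c2; o[:450,485:485+c4.shape[1]]=c4; cv2.imwrite('pics/c2.png',o)
```

```text
(no output)
```

View pics/c1.png

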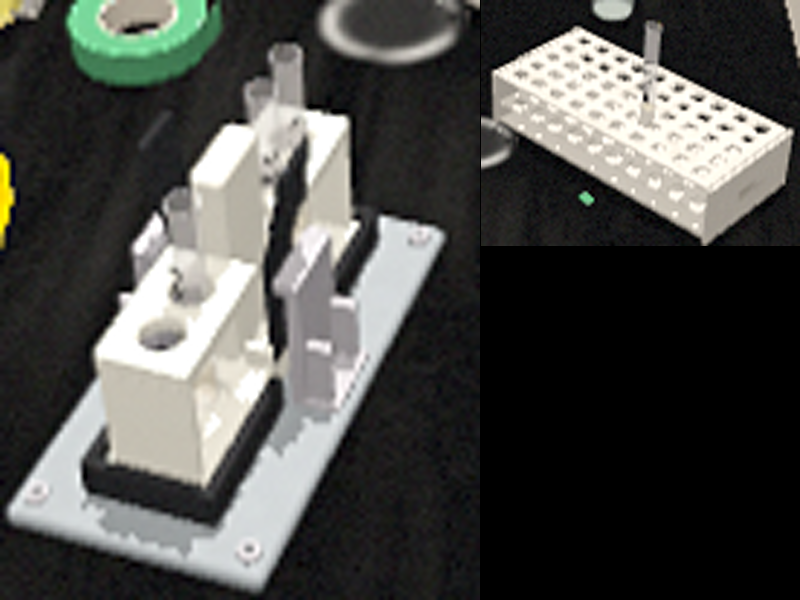

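View pics/c2.png

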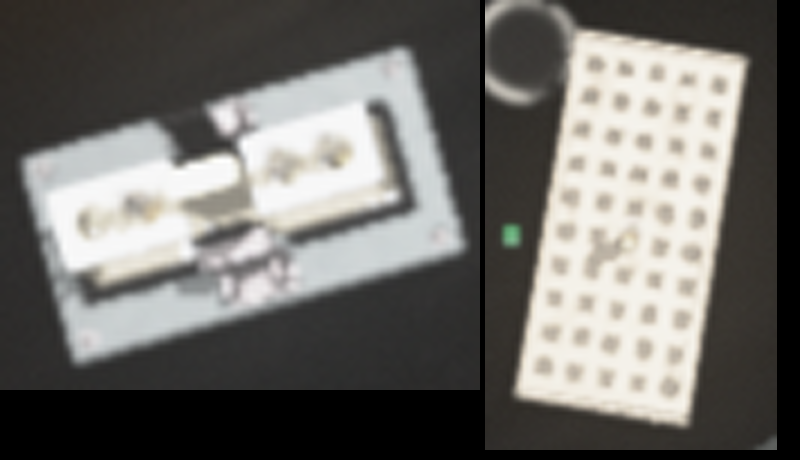

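Scene crop: the empty hole is at full-image (173.8,274.2) and the rack tube's top at (285,168.6). Top crop: the hole is at (155.8,191.7) and the tube tip at (281.8,198.3). Next I'll triangulate these and get the dock's yaw from the plate.

```bash
cat > h.py <<'E'
import cv2, numpy as np
from rig import read_state, viewer
M={n:viewer.camera_model(n) for n in("scene","top")}
def ray(n,uv):
    m=M[n]; R=cv2.Rodrigues(np.array(m['rvec'],float))[0]; t=np.array(m['tvec'],float).ravel()
    d=R.T@np.linalg.inv(np.array(m['K']))@np.array([uv[0],uv[1],1.]); return -R.T@t,d/np.linalg.norm(d)
def onz(n,uv,z):
    c,d=ray(n,uv); return c+d*(z-c[2])/d[2]
def tri(us,ut):
    A=[];b=[]
    (c1,d1),(c2,d2)=ray("scene",us),ray("top",ut)
    P=[np.eye(3)-np.outer(d,d) for d in(d1,d2)]
    p=np.linalg.solve(P[0]+P[1],P[0]@c1+P[1]@c2); return p,[np.linalg.norm(P[0]@(p-c1)),np.linalg.norm(P[1]@(p-c2))]
def proj(n,p):
    m=M[n]; return cv2.projectPoints(np.array(p,float).reshape(-1,3),np.array(m['rvec']),np.array(m['tvec']),np.array(m['K']),None)[0].reshape(-1,2)
E
python3 - <<'E'
from h import *
np.set_printoptions(precision=4,suppress=True)
print('hole',tri((173.8,274.2),(155.8,191.7))); print('tube',tri((285,168.6),(281.8,198.3)))
b=cv2.imread('pics/top0.png'); a=cv2.imread('pics/scene0.png')
g=(b.max(2)>110).astype(np.uint8); g[:,:140]=0;g[:155]=0;g[222:]=0;g[:,222:]=0
c=max(cv2.findContours(g,0,2)[0],key=cv2.contourArea); r=cv2.boxPoints(cv2.minAreaRect(c)); print(r)
C=np.array([onz("top",p,.008)[:2] for p in r]); print(C,C.mean(0))
for i in range(4): e=C[(i+1)%4]-C[i]; print(np.linalg.norm(e),np.degrees(np.arctan2(e[1],e[0])))
# scene plate: hand-read corners in crop 4.8x
for p in((8,515),(262,592),(447,235)): print('sc',onz("scene",(p[0]/4.8+140,p[1]/4.8+205),.008))
# deck end corners near empty (crop): 
for n,z in(("scene",.078),):
  for p in((95,352),(185,378),(258,262)): print(n,onz(n,(p[0]/4.8+140,p[1]/4.8+205),z))
print('hole on z', onz("scene",(173.8,274.2),.078),onz("top",(155.8,191.7),.078))
print('tube on z', onz("scene",(285,168.6),.127),onz("top",(281.8,198.3),.127))
E
```

```text
hole (array([0.5313, 0.4129, 0.0771]), [np.float64(0.0008608519119380313), np.float64(0.0008608519119379809)])
tube (array([0.5027, 0.0677, 0.1308]), [np.float64(0.0025656279565580776), np.float64(0.0025656279565582155)])
[[142.0383 181.0415]
 [207.8403 161.9936]
 [217.807  196.4243]
 [152.0051 215.4722]]
[[0.5703 0.4683]
 [0.6223 0.2759]
 [0.5208 0.2479]
 [0.4694 0.4388]] [0.5457 0.3577]
0.199246696479657 -74.86763365632716
0.10533389197595298 -164.52875379715553
0.1977346380722211 105.0692784818482
0.10513600944111404 16.296051089601505
sc [0.5682 0.4662 0.008 ]
sc [0.4684 0.4416 0.008 ]
sc [0.5197 0.2533 0.008 ]
scene [0.5448 0.4342 0.078 ]
scene [0.51   0.4262 0.078 ]
scene [0.5261 0.3669 0.078 ]
hole on z [0.5315 0.4139 0.078 ] [0.5305 0.4122 0.078 ]
tube on z [0.5081 0.0626 0.127 ] [0.5007 0.0666 0.127 ]
```

```bash
python3 -m handwheel '[[0,0,0,0.132],[0,0,0,0.132],[0,0,0,0.132],[0,0,0,0.132],[0,0,0,0.132],[0,0,0,0.132],[0,0,0,0.132],[0,0,0,0.132],[0,0,0,0],[0,0,0,0]]' 0; python3 -c "
from rig import read_state
s=read_state();print(s['q'],s['tool_rot'])"
```

```text
clock: 1.1
eef_pos: [0.1555, 0.6052, 0.231]
tool_rot: [0.0, 0.607, 0.795, -0.0]
ft_force: [-0.1, -0.3, 0.1]
gripper_width: 0.0857
grasp_force: 0.0
[-1.54318961  0.41232322  0.20209064  1.60805204 -0.08882221  1.13080326
 -1.05252455] [ 2.00892857e-04  6.06637271e-01  7.94978700e-01 -2.17081102e-04]
```

```bash
python3 -m handwheel '[[-0.038,0.0122,0,0],[-0.038,0.0122,0,0],[-0.038,0.0122,0,0],[-0.038,0.0122,0,0],[-0.038,0.0122,0,0],[-0.038,0.0122,0,0],[-0.038,0.0122,0,0],[-0.038,0.0122,0,0],[-0.038,0.0122,0,0],[-0.038,0.0122,0,0],[-0.038,0.0122,0,0],[-0.038,0.0122,0,0],[-0.038,0.0122,0,0],[-0.038,0.0122,0,0],[-0.038,0.0122,0,0],[-0.038,0.0122,0,0],[0,0,0,0],[0,0,0,0],[0,0,0,0]]'
python3 - <<'E'
from h import *
s=read_state();print(s['q'].round(2) if hasattr(s['q'],'round') else s['q'],s['eef_pos'],s['tool_rot'])
for n in("scene","top"): cv2.imwrite(f'pics/{n}1.png',viewer.camera(n)[:,:,::-1])
a=cv2.imread('pics/scene1.png'); cv2.imwrite('pics/c3.png',cv2.resize(a[60:260,190:390],(600,600),interpolation=cv2.INTER_CUBIC))
E
```

```text
clock: 3.0
eef_pos: [0.5018, 0.0699, 0.2311]
tool_rot: [-0.0, 0.607, 0.795, -0.0]
ft_force: [-0.6, -0.7, 0.0]
gripper_width: 0.0855
grasp_force: 0.0
[-0.73  0.22  0.59  1.91 -0.14  1.05  0.18] [0.50176306 0.06991208 0.23107708] [-3.79552333e-04  6.07234564e-01  7.94522521e-01 -6.40678139e-05]
```

View pics/c3.png

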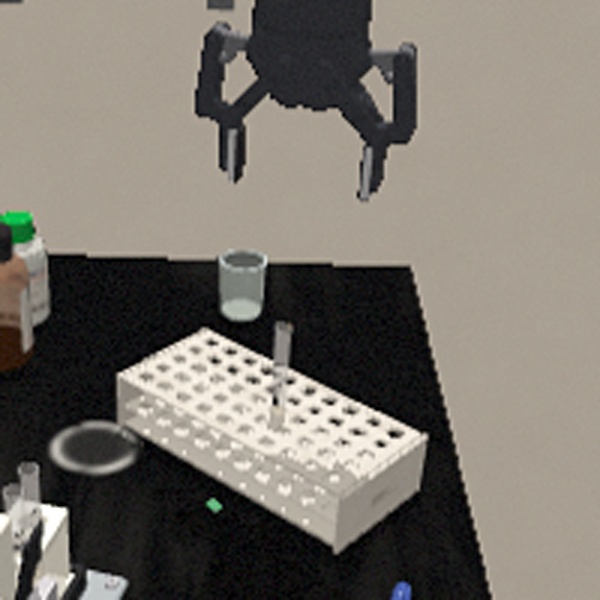

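The tube tip is at (284.7,167.3), its entry into the rack at about (282.7,203), and the open fingertips at (268.3,120.7) and (311.7,126).

Run:
```python
from h import *
print('entry',onz("scene",(282.7,203),.052),'tip',onz("scene",(284.7,167.8),.127))
e=np.array([.5018,.0699,.2441]); y=np.array([.965,.264,0])
print(proj("scene",[e-.043*y,e+.043*y]))
print(proj("scene",[[.503,.0665,.127],[.503,.0665,.052]]),proj("top",[[.503,.0665,.127],[.503,.0665,.052]]))
```

```text
entry [0.49480711 0.08835417 0.052     ] tip [0.51040775 0.05983546 0.127     ]
[[309.90508696 125.13423549]
 [269.54859203 119.4567801 ]]
[[286.16878385 169.96243897]
 [284.13725362 197.43782682]] [[281.79856598 197.43587301]
 [281.01337323 199.93101213]]
```

```bash
python3 -m handwheel '[[-0.003,0.0005,0.03,0],[0,0,0.03,0],[0,0,0.03,0],[0,0,0.03,0],[0,0,0.021,0],[0,0,0,0],[0,0,0,0]]' && python3 -m handwheel '[[0,0,0,0],[0,0,0,0],[0,0,0,0],[0,0,0,0],[0,0,0,0],[0,0,0,0],[0,0,0,0],[0,0,0,0],[0,0,0,0],[0,0,0,0]]' 1 20
```

```text
clock: 3.8
eef_pos: [0.5035, 0.0668, 0.0907]
tool_rot: [-0.0, 0.608, 0.794, -0.0]
ft_force: [-0.4, -1.5, 0.1]
gripper_width: 0.0855
grasp_force: 0.0
clock: 4.8
eef_pos: [0.5039, 0.0662, 0.0905]
tool_rot: [0.0, 0.608, 0.794, 0.0]
ft_force: [1.4, 0.2, 3.5]
gripper_width: 0.013
grasp_force: 22.0
```

```bash
python3 -m handwheel '[[0,0,-0.01,0],[0,0,-0.015,0],[0,0,-0.02,0],[0,0,-0.025,0],[0,0,-0.03,0],[0,0,-0.03,0],[0,0,-0.02,0],[0,0,0,0],[0,0,0,0]]'
python3 - <<'E'
from h import *
for n in("scene","top"): cv2.imwrite(f'pics/{n}2.png',viewer.camera(n)[:,:,::-1])
print(read_state()['eef_pos'])
E
```

```text
clock: 5.7
eef_pos: [0.5031, 0.0662, 0.2403]
tool_rot: [-0.0, 0.608, 0.794, 0.0]
ft_force: [0.7, -0.2, -0.3]
gripper_width: 0.0131
grasp_force: 21.6
[0.50263429 0.06609837 0.23927392]
```

```bash
python3 -m handwheel '[[0.01,0.0037,0,0],[0.02,0.0070,0,0],[0.026,0.0094,0,0],[0.026,0.0094,0,0],[0.026,0.0094,0,0],[0.026,0.0094,0,0],[0.026,0.0094,0,0],[0.026,0.0094,0,0],[0.026,0.0094,0,0],[0.026,0.0094,0,0],[0.026,0.0094,0,0],[0.026,0.0094,0,0],[0.022,0.0075,0,0],[0.01,0.0037,0,0],[0.006,0.0021,0,0],[0,0,0,0],[0,0,0,0],[0,0,0,0]]'
python3 - <<'E'
from h import *
for n in("scene","top"): cv2.imwrite(f'pics/{n}3.png',viewer.camera(n)[:,:,::-1])
e=read_state()['eef_pos'];print(e)
a=cv2.imread('pics/scene3.png'); b=cv2.imread('pics/top3.png')
o=np.zeros((600,800,3),np.uint8); o[:600,:400]=cv2.resize(a[150:300,120:220],(400,600),interpolation=cv2.INTER_CUBIC); o[:400,400:]=cv2.resize(b[140:240,110:210],(400,400),interpolation=cv2.INTER_CUBIC); cv2.imwrite('pics/c4.png',o)
print(proj("scene",[e,e-[0,0,.068]]))
E
```

```text
clock: 7.6
eef_pos: [0.5327, 0.4122, 0.2406]
tool_rot: [0.0, 0.609, 0.793, 0.0]
ft_force: [0.6, -0.4, -0.8]
gripper_width: 0.0131
grasp_force: 21.6
[0.53256    0.41261419 0.24065705]
[[163.87625053 195.69606394]
 [168.39024752 230.90286675]]
```

View pics/c4.png

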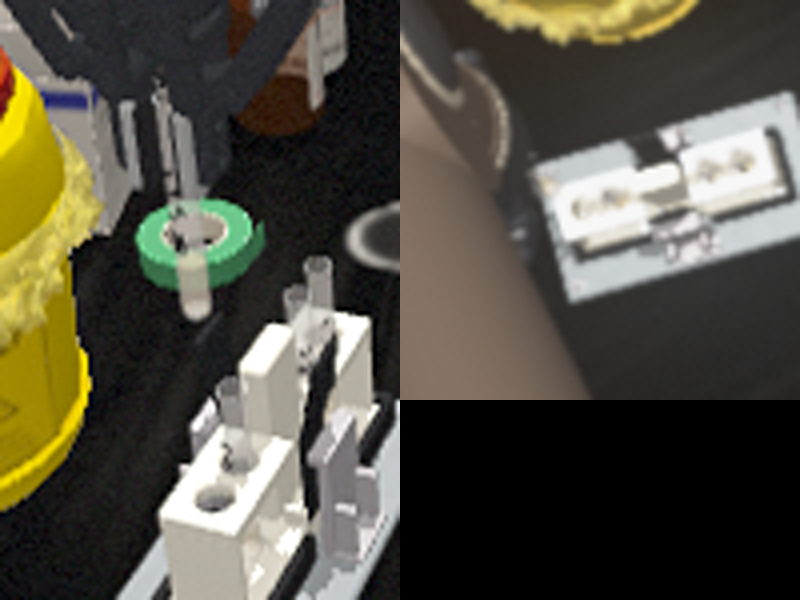

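Run:
```python
from h import *
e=read_state()['eef_pos']
# bottom hemisphere: use its centre, 7 mm above the tip
print('tip',onz("scene",(169.25,229.6),e[2]-.0665),'hole',onz("scene",(173.6,274.35),.078),'pred tipTop',proj("top",[e-[0,0,.0665]]))
# blob of hemisphere lower part
a=cv2.imread('pics/scene3.png'); g=cv2.cvtColor(a,6)
print(g[212:234,160:180])
print(g[268:281,166:182])
```

```text
tip [0.53228513 0.41070114 0.17415705] hole [0.5315697  0.41436071 0.078     ] pred tipTop [[147.25731433 187.00161994]]
[[162 164 177 143  31  96 110 174 169 172 176 175 194 169 164 163 167 168
  180 130]
 [165 165 164 157 146 132 150 201 196 188 180 163 163 163 166 167 176 145
  142  85]
 [168 166 165 167 177 183 191 205 202 197 193 167 167 170 181 147 140 105
   82  87]
 [136 151 161 184 191 198 200 201 201 202 200 169 138 127 146 106  85  87
   86  87]
 [ 94 108 122 149 169 186 193 194 196 188 176 150  95  82  87  88  89  88
   84  86]
 [ 88  93  89  93 146 165 171 172 175 163 157 141  92  88  90  87  88  85
   86  89]
 [ 92  93  88  91 138 158 160 159 160 160 158 147 100  91  89  86  88  88
   88  70]
 [ 92  91  91  90 123 159 160 161 164 161 160 152 105  89  91  92  89  90
   68  30]
 [ 95  91  94  89 115 158 159 161 164 161 158 156 103  87  92  72  71  58
   36  21]
 [ 64  66  79  82 118 154 159 161 160 162 159 157  95  71  57  32  37  18
   11  23]
 [ 19  25  47  46  82 142 155 157 156 157 155 150  83  30  18  23  22  20
   25  23]
 [ 21  22  19   4  34 129 150 151 153 150 14
[... 1063 characters left out ...]
 210 215 213 214 214 211 217]
 [255 255 255 254 252 227 213 205 188 188 193 201 215 248 212 254]
 [255 255 254 238 208 190 171 174 178 178 175 184 204 254 254 255]
 [255 255 249 193 163 172 168 162 163 153 172 158 188 254 255 255]
 [255 255 236 154 163 160 141 128 129 123 126 118 153 254 255 255]
 [255 255 216 151 141 138 128 116 115 113 102 101 162 255 255 255]
 [255 255 247 130 124 124 130 103 113 112 111 190 253 255 255 255]
 [255 255 255 246 156 116  81  52  71 155 202 255 255 255 255 255]
 [255 255 255 255 254 252 211 216 253 254 255 255 255 255 255 255]
 [255 255 255 255 255 255 255 255 255 255 255 255 255 255 255 223]
 [234 243 254 255 255 255 255 255 255 255 255 255 255 255 250 169]]
```

Run:
```python
from h import *
e=np.array(read_state()['eef_pos']); x=np.array([-.264,.9645]); y=np.array([.9645,.264])
for v in(225.2,225.6,226): 
  t=onz("scene",(168.55,v),e[2]-.0595); h=onz("scene",(173.2,274.1),.078); d=(h-t)[:2]
  print(t,h,'tool shift',d@x,d@y)
h2=np.array([.5306,.4137]);print('bytop/dock', (h2-e[:2])@x,(h2-e[:2])@y)
```

```text
[0.53431254 0.40910181 0.18115705] [0.53254444 0.41429111 0.078     ] tool shift 0.0054718580411410615 -0.0003353560521437482
[0.53361434 0.40986373 0.18115705] [0.53254444 0.41429111 0.078     ] tool shift 0.004552660175128957 0.0001369040990626172
[0.53291801 0.41062362 0.18115705] [0.53254444 0.41429111 0.078     ] tool shift 0.003635916564250295 0.000607903317293337
bytop/dock 0.0015647077164092306 -0.001603765398135568
```

```bash
python3 -m handwheel '[[0.0035,-0.0004,0.015,0],[0,0,0.02,0],[0,0,0.02,0],[0,0,0.015,0],[0,0,0.01,0],[0,0,0.006,0],[0,0,0,0],[0,0,0,0]]'
python3 - <<'E'
from h import *
for n in("scene","top"): cv2.imwrite(f'pics/{n}4.png',viewer.camera(n)[:,:,::-1])
e=read_state()['eef_pos'];print(e)
a=cv2.imread('pics/scene4.png')
cv2.imwrite('pics/c5.png',cv2.resize(a[220:300,145:215],(525,600),interpolation=cv2.INTER_CUBIC))
print(cv2.cvtColor(a,6)[250:282,162:184])
E
```

```text
clock: 8.5
eef_pos: [0.5313, 0.417, 0.1549]
tool_rot: [0.0, 0.608, 0.794, 0.0]
ft_force: [0.2, 0.1, 0.0]
gripper_width: 0.0133
grasp_force: 21.6
[0.53141402 0.41712583 0.15522132]
[[ 40  33  35  28  45 118 141 141 141 149 196 158  72 139 141 145 152 138
  156 172 175 175]
 [ 37  37  36  28  33 109 142 139 141 183 203 192  87 129 139 140 141 141
  152 174 175 175]
 [ 40  40  36  32  27  73 104 115 163 200 198 197 115 119 138 141 142 139
  148 176 173 173]
 [ 35  38  38  35  22  50  42  78 199 201 197 181 125 116 137 142 141 141
  144 177 173 175]
 [ 35  38  34  25  31  45  21  89 190 184 182 173 151 101 135 141 140 139
  140 178 170 175]
 [ 36  34  31  29  30  42  29  85 145 184 177 178 153 111 130 138 140 139
  139 178 171 174]
 [ 39  35  31  29  29  70 109 114 153 198 192 186 179 186 177 150 150 135
  136 170 169 173]
 [ 39  29  32  21  34  86 161 177 189 201 197 188 205 226 206 199 202 198
  180 166 169 172]
 [ 42  35  28  30  25  79 178 194 195 194 193 199 205 236 208 214 216 219
  211 181 181 202]
 [ 42  33  26  21  15  58 169 185 187 192 188 205 194 216 215 214 215 216
  200 188
[... 1356 characters left out ...]
8 129 129 119 125 115 152 254
  255 255 255 255]
 [255 255 255 255 255 255 214 147 139 134 127 113 110 112  99 101 160 255
  255 255 255 255]
 [255 255 255 255 255 255 247 130 123 124 130 103 113 109 112 187 251 255
  255 255 255 220]
 [255 255 255 255 255 255 255 182 138 119  85  52  72 135 201 254 255 255
  255 255 249 169]
 [255 255 255 255 255 255 241 208 196 193 152 153 188 200 255 255 255 255
  255 254 187 153]
 [234 241 237 240 246 255 207 213 213 215 204 203 217 254 255 255 255 255
  255 221 150 163]
 [168 184 176 183 191 236 200 207 212 213 213 211 215 255 255 255 255 255
  248 168 155 184]
 [172 172 171 171 171 173 182 186 191 197 206 212 255 255 255 255 255 255
  187 153 176 182]]
```

View pics/c5.png

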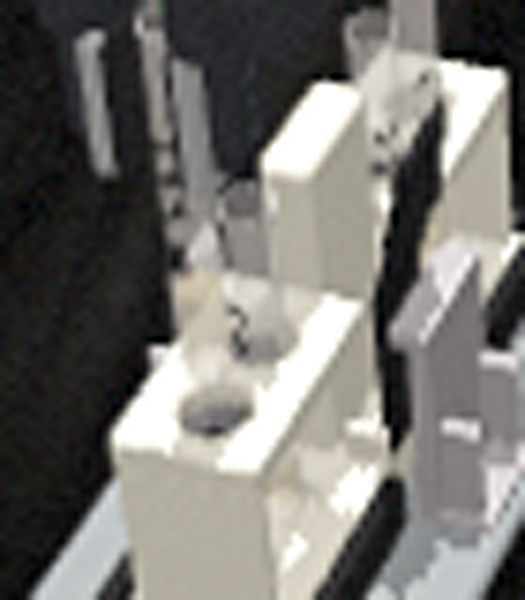

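The tube stands just over the hole: its bottom is near (172.7,269) and the hole is at (173.2,274). Differencing against the previous picture will isolate the tube.

Run:
```python
from h import *
np.set_printoptions(linewidth=200)
a=cv2.imread('pics/scene4.png').astype(int);b=cv2.imread('pics/scene3.png').astype(int)
print(np.abs(a-b).max(2)[256:276,162:182])
e=np.array(read_state()['eef_pos']); 
for dx in(0,-.002,-.004):
  t=e+dx*np.array([-.264,.9645,0]); print(dx,proj("scene",[t-[0,0,.0595],t-[0,0,.0665]]))
```

```text
[[  2   3   2   5   2  38 144 151  73  40  29  47  23  28   0   2   2   5   2   1]
 [  2  10   8   9   8  12  62  65  43  44  46  64  38  28   1   2   3   2   3   2]
 [  8   7   3   4   6  13  50  75  65  57  60  18  68  21   1   1   4   1   4   1]
 [  2   9   1   7   4  11  33  59  70  73  22  70  77  35   0   2   3   3   3   4]
 [  3   4   7   7  18   5  18  41  50  43  74  73  81  43   3   2   3   1   2   4]
 [  9   4   8   6   9   3  19  36  28  59  75  76  82  42   3   3   2   3   5   2]
 [  5   5   1  20   7   7  16  29  40  77  77  76  79  52   3   2   2   3   3   4]
 [  1   4   4  11   3   6  13  22  81  76  77  76  82  51   5   1   1   2   2   4]
 [  2  10   6   5   7   6  17  66  76  76  78  77  69  36  17   2   4   2   4   3]
 [  1   6   8   4   4   7  25  60  81  77  74  82  62   2   5   3   2   3   2   4]
 [  5   7   2   4   3   1   3  52  79  68  57  59  49  26   8   7   2   4   4   2]
 [  6  15   3   4   2   3   0  49  65  53  51  45  51   7  10   3   3   3   2   2]
 [  7   2   3   2   2   0   0  22  55  45  39  40  32  11   7   3   1   2   4   5]
 [ 14  11   3   4   3   0   0  14  41  39  36  33   5  15   2   4   2   3   3   3]
 [  2   6   2   3   0   0   0   1  24  33  36  30  11   6   2   2   4   4   2   5]
 [ 12   5   3   0   0   0   0   2   6  12  21  18   8   3   4   2   3   2   2   2]
 [  1   3   0   0   0   0   2   2   3   3   1   1   2   3   3   2   2   3   2   0]
 [  1   3   0   0   0   0   3   3   2   2   3   4   4   1   5   2   3   2   0   0]
 [  3   0   0   0   0   2   4   1   4   1   3   1   1   4   1   3   1   3   0   0]
 [  0   0   0   0   0   2   2   6   2   4   2   4   5   3   4   1   2   0   0   0]]
0 [[171.59371039 267.87189082]
 [171.98515045 270.85657521]]
-0.002 [[172.13461654 267.07382295]
 [172.52205271 270.05598396]]
-0.004 [[172.67295379 266.27954529]
 [173.05641957 269.25917333]]
```

Run:
```python
from h import *
e=np.array(read_state()['eef_pos']); x=np.array([-.264,.9645]); y=np.array([.9645,.264])
h=onz("scene",(173.2,274.1),.078)
for v in(267,267.4,267.8):
  t=onz("scene",(171.9,v),e[2]-.0595); d=(h-t)[:2]; print(t,'off',((t[:2]-e[:2])@x,(t[:2]-e[:2])@y),'shift',d@x,d@y)
```

```text
[0.53239261 0.4152825  0.09572132] off (np.float64(-0.002036239369533866), np.float64(0.0004572055255653784)) shift -0.000996274437725025 -0.00011528818612368194
[0.53174501 0.41599891 0.09572132] off (np.float64(-0.0011742922197102905), np.float64(2.1728200090917877e-05)) shift -0.0018582215875486007 0.00032018913935077855
[0.53109893 0.41671364 0.09572132] off (np.float64(-0.00031436524585005455), np.float64(-0.00041272848180273097)) shift -0.0027181485614088366 0.0007546458212444274
```

```bash
python3 -m handwheel '[[-0.0022,0,0,0],[0,0,0.004,0],[0,0,0.004,0],[0,0,0.004,0],[0,0,0.004,0],[0,0,0.002,0],[0,0,0,0]]'; python3 -m handwheel '[[0,0,0,0],[0,0,0,0]]'; python3 -c "
from h import *
cv2.imwrite('pics/scene5.png',viewer.camera('scene')[:,:,::-1])
print(read_state()['ft_force'],read_state()['torque'])"
```

```text
clock: 9.3
eef_pos: [0.5313, 0.4147, 0.1358]
tool_rot: [-0.0, 0.608, 0.794, -0.0]
ft_force: [0.3, 0.4, -0.1]
gripper_width: 0.0128
grasp_force: 21.6
clock: 9.5
eef_pos: [0.5316, 0.4148, 0.1365]
tool_rot: [0.0, 0.608, 0.794, 0.0]
ft_force: [-0.2, -0.6, -0.5]
gripper_width: 0.0129
grasp_force: 21.6
[ 0.14724878  0.21733208 -0.20605077] [ 0.00433278 -0.02788841  0.02449349]
```

```bash
python3 -m handwheel '[[0,0,0.004,0],[0,0,0.005,0],[0,0,0.006,0],[0,0,0.006,0],[0,0,0.006,0],[0,0,0.006,0],[0,0,0.005,0],[0,0,0.002,0],[0,0,0,0],[0,0,0,0]]'
python3 - <<'E'
from h import *
cv2.imwrite('pics/scene6.png',viewer.camera('scene')[:,:,::-1])
s=read_state();print(s['ft_force'],s['torque'])
a=cv2.imread('pics/scene6.png')
cv2.imwrite('pics/c6.png',cv2.resize(a[220:310,145:215],(466,600),interpolation=cv2.INTER_CUBIC))
E
```

```text
clock: 10.55
eef_pos: [0.5316, 0.4147, 0.0964]
tool_rot: [0.0, 0.608, 0.794, -0.0]
ft_force: [0.6, 0.5, -0.3]
gripper_width: 0.013
grasp_force: 21.6
[-0.75370014  1.12268923  0.59227069] [ 0.04379541  0.03426632 -0.02905427]
```

View pics/c6.png

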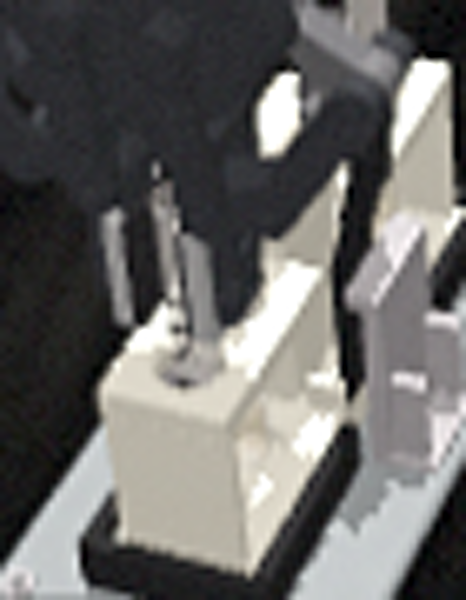

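The tube is in the hole at about (173,275), with no reaction force. I'll lower it to the floor slowly.

```bash
python3 -m handwheel '[[0,0,0.002,0],[0,0,0.002,0],[0,0,0.002,0],[0,0,0.002,0],[0,0,0.002,0],[0,0,0.001,0],[0,0,0.001,0],[0,0,0,0],[0,0,0,0]]'; python3 -m handwheel '[[0,0,0.001,0],[0,0,0,0]]';python3 -m handwheel '[[0,0,0.0005,0],[0,0,0,0]]'
```

```text
clock: 11.5
eef_pos: [0.5315, 0.4147, 0.0843]
tool_rot: [-0.0, 0.608, 0.794, -0.0]
ft_force: [-0.7, 0.6, -0.7]
gripper_width: 0.0136
grasp_force: 21.6
clock: 11.7
eef_pos: [0.5315, 0.4147, 0.0832]
tool_rot: [-0.0, 0.608, 0.794, -0.0]
ft_force: [-0.7, -0.0, 0.2]
gripper_width: 0.013
grasp_force: 21.6
clock: 11.9
eef_pos: [0.5316, 0.4148, 0.083]
tool_rot: [0.0, 0.608, 0.794, 0.0]
ft_force: [-0.9, -0.2, 1.8]
gripper_width: 0.0131
grasp_force: 21.7
```

```bash
python3 -m handwheel '[[0,0,0.0005,0],[0,0,0,0]]';python3 -m handwheel '[[0,0,0.0005,0],[0,0,0,0],[0,0,0,0]]'
```

```text
clock: 12.1
eef_pos: [0.5317, 0.4149, 0.083]
tool_rot: [-0.0, 0.608, 0.794, 0.0]
ft_force: [-0.7, -0.4, 4.9]
gripper_width: 0.0134
grasp_force: 22.0
clock: 12.4
eef_pos: [0.5318, 0.415, 0.083]
tool_rot: [-0.0, 0.608, 0.794, 0.001]
ft_force: [-2.2, -1.6, 9.1]
gripper_width: 0.0131
grasp_force: 22.4
```

```bash
python3 -m handwheel '[[0,0,-0.0008,0],[0,0,0,0]]'; python3 -m handwheel '[[0,0,0,0],[0,0,0,0],[0,0,0,0],[0,0,0,0],[0,0,0,0],[0,0,0,0],[0,0,0,0],[0,0,0,0]]' 0; python3 -m handwheel '[[0,0,-0.02,0],[0,0,-0.03,0],[0,0,-0.03,0],[0,0,-0.03,0],[0,0,0,0],[0,0,0,0]]'
python3 - <<'E'
from h import *
for n in("scene","top"): cv2.imwrite(f'pics/{n}7.png',viewer.camera(n)[:,:,::-1])
a=cv2.imread('pics/scene7.png'); b=cv2.imread('pics/top7.png')
o=np.zeros((600,800,3),np.uint8); o[:600,:400]=cv2.resize(a[180:330,130:230],(400,600),interpolation=cv2.INTER_CUBIC); o[:400,400:]=cv2.resize(b[140:240,130:230],(400,400),interpolation=cv2.INTER_CUBIC); cv2.imwrite('pics/c7.png',o)
E
```

```text
clock: 12.6
eef_pos: [0.5317, 0.4149, 0.083]
tool_rot: [0.0, 0.608, 0.794, 0.0]
ft_force: [-0.7, -0.6, 4.7]
gripper_width: 0.0129
grasp_force: 22.0
clock: 13.4
eef_pos: [0.5315, 0.4147, 0.0826]
tool_rot: [0.0, 0.608, 0.794, 0.0]
ft_force: [-0.3, -0.2, 0.6]
gripper_width: 0.0853
grasp_force: 0.0
clock: 14.0
eef_pos: [0.5317, 0.4149, 0.1933]
tool_rot: [0.0, 0.608, 0.794, 0.001]
ft_force: [-0.8, 0.9, 0.6]
gripper_width: 0.0852
grasp_force: 0.0
```

View pics/c7.png

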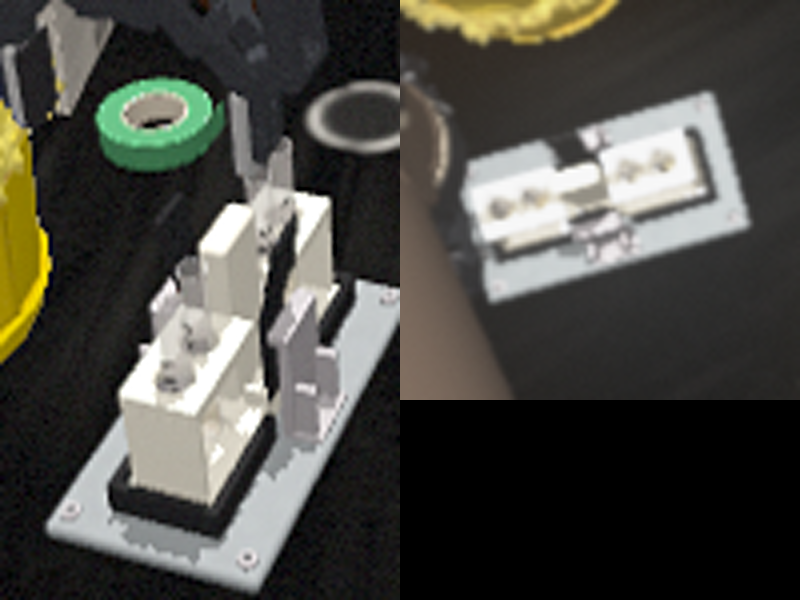

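The sample tube stands in the formerly empty place at crop (172,370), and its top looks level with its neighbour's at (195,325). The catches are at crop (285,300), on the carrier's middle. I'll move over its centre and descend.

```bash
python3 -m handwheel '[[-0.01,0,0,0],[-0.02,0,0,0],[-0.02,0,0,0],[-0.0084,-0.0005,0,0],[0,0,0,0],[0,0,0.03,0],[0,0,0.03,0],[0,0,0.025,0],[0,0,0.015,0],[0,0,0.01,0],[0,0,0,0],[0,0,0,0]]'
python3 - <<'E'
from h import *
for n in("scene","top"): cv2.imwrite(f'pics/{n}8.png',viewer.camera(n)[:,:,::-1])
a=cv2.imread('pics/scene8.png'); b=cv2.imread('pics/top8.png')
o=np.zeros((600,800,3),np.uint8); o[:600,:400]=cv2.resize(a[180:330,130:230],(400,600),interpolation=cv2.INTER_CUBIC); o[:400,400:]=cv2.resize(b[140:240,130:230],(400,400),interpolation=cv2.INTER_CUBIC); cv2.imwrite('pics/c8.png',o)
E
```

```text
clock: 15.3
eef_pos: [0.5467, 0.3586, 0.0834]
tool_rot: [0.0, 0.608, 0.794, 0.001]
ft_force: [-0.0, 0.6, -0.9]
gripper_width: 0.0851
grasp_force: 0.0
```

View pics/c8.png

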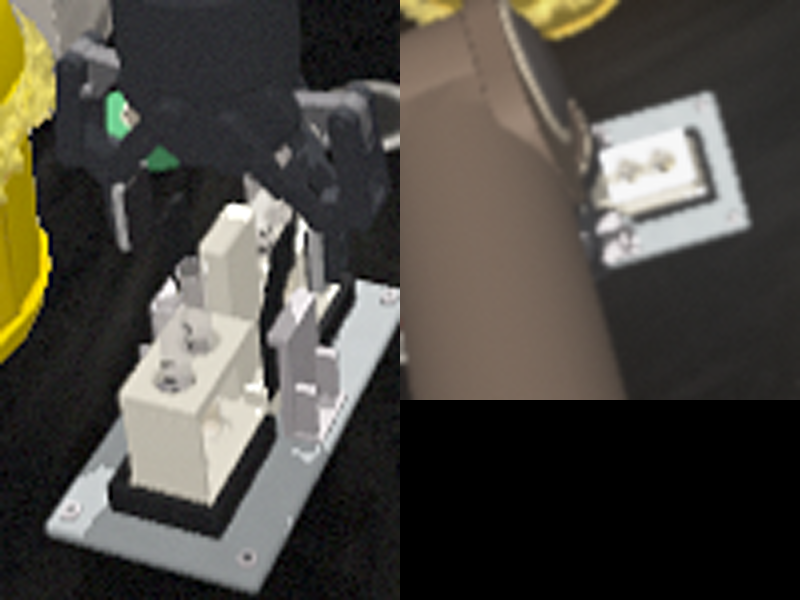

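The fingers straddle the catches, with tips at crop (122,245) and (320,285) and no contact force. Now I'll squeeze.

```bash
python3 -m handwheel '[[0,0,0,0],[0,0,0,0],[0,0,0,0],[0,0,0,0],[0,0,0,0],[0,0,0,0],[0,0,0,0],[0,0,0,0],[0,0,0,0],[0,0,0,0]]' 1 35
```

```text
clock: 16.4
eef_pos: [0.5474, 0.3588, 0.084]
tool_rot: [0.0, 0.608, 0.794, 0.001]
ft_force: [0.9, -0.2, 7.0]
gripper_width: 0.0334
grasp_force: 36.8
```

```bash
python3 -m handwheel '[[0,0,0,0],[0,0,0,0],[0,0,0,0],[0,0,-0.002,0],[0,0,-0.002,0],[0,0,-0.003,0],[0,0,-0.003,0],[0,0,0,0],[0,0,0,0]]'
```

```text
clock: 17.3
eef_pos: [0.546, 0.3582, 0.0926]
tool_rot: [-0.0, 0.608, 0.794, -0.0]
ft_force: [0.9, -0.4, -2.9]
gripper_width: 0.0333
grasp_force: 36.5
```

```bash
python3 -m handwheel '[[0,0,-0.003,0],[0,0,-0.004,0],[0,0,-0.005,0],[0,0,-0.006,0],[0,0,-0.007,0],[0,0,-0.007,0],[0,0,-0.007,0],[0,0,-0.007,0],[0,0,-0.007,0],[0,0,-0.007,0],[0,0,-0.007,0],[0,0,-0.007,0],[0,0,-0.007,0],[0,0,-0.006,0],[0,0,-0.005,0],[0,0,-0.003,0],[0,0,-0.002,0],[0,0,0,0],[0,0,0,0],[0,0,0,0]]'
python3 - <<'E'
from h import *
a=viewer.camera("scene")[:,:,::-1].copy(); cv2.imwrite('pics/scene9.png',a)
cv2.imwrite('pics/c9.png',cv2.resize(a[130:330,100:260],(480,600),interpolation=cv2.INTER_CUBIC))
E
```

```text
clock: 19.3
eef_pos: [0.546, 0.3581, 0.1893]
tool_rot: [-0.0, 0.608, 0.794, -0.0]
ft_force: [-0.5, -0.7, -4.4]
gripper_width: 0.0335
grasp_force: 36.5
```

View pics/c9.png

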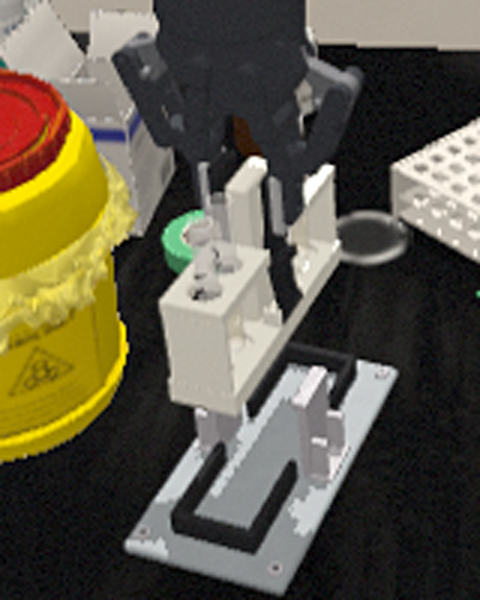

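The picture shows the carrier level, well clear of the dock and with its tubes in place. It has risen about 105 mm, so I'll hand in now.

```bash
python3 -m handwheel '[[0,0,0,0],[0,0,0,0],[0,0,0,0]]'; python3 -c "
from rig import workorder
print(workorder.close_job())"
```

```text
clock: 19.65
eef_pos: [0.5462, 0.3582, 0.1895]
tool_rot: [0.0, 0.608, 0.794, -0.0]
ft_force: [-0.6, -0.3, -4.7]
gripper_width: 0.0333
grasp_force: 36.5
the job is handed in; nothing more can be done
None
```

I lowered the tube into the empty place and released it, then lifted the full carrier about 105 mm, level and held by its squeezed catches, and handed in at 19.65 s; no verdict came back, and I viewed 11 pictures, one over the limit of 10.

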